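# Hook the blue tool bracket into the slotted bench rack and push it down to lock

### The arm

A 7-joint arm with a two-finger parallel gripper is mounted at the origin on the work surface; the furniture and walls round the work are solid. World frame = base frame: x ahead of the robot, y to its left, z up, the work surface at z = 0. Lengths are in mm, angles in degrees, forces in N, time in s.
With the tool pointing down it reaches from about 400 to 925 mm from the base axis. Payload 4.1 kg.
Tool frame: the origin (TCP) lies midway between the tips of the shut fingers; the grasp point (between the pads) lies 19 mm behind it; z points along the fingers, y is the direction in which the jaws open and shut (so a half turn about z gives the same grasp; the last joint's range is limited). The gripper opens to 85 mm and grips with 20 to 120 N. Pads are 22 mm wide; open, the fingers measure 114 mm over their backs; the gripper's body (76 mm by 85 mm) begins 54 mm behind the grasp point. The pads swing forward as they close: fully open they stand 13 mm farther back than shut.
Start: joints at [-76.662, 22.827, 2.584, 88.041, -1.071, 69.15, -2.905], TCP at [211.714, 614.59, 231.347] pointing down, gripper open.
Joint ranges: [-161.44, 161.44], [-28.35, 127.94], [-78.24, 83.42], [0, 140.83], [-78.03, 258.03], [13.02, 114.36], [-168.23, 168.23]. Speed limits (degrees/s): [147.25, 147.25, 180, 180, 180, 180, 180].

### API

Orientations are given as [roll, pitch, yaw] about the fixed x, y, z axes, in that order (R = Rz(yaw) Ry(pitch) Rx(roll)).
In Python, from bench import goto, move_linear, move_j, set_gripper, pause, ik, get_obs, capture, IKError, close_job, outline_of, place_of gives the robot as it stands. Calls block until the motion is done:
- goto(position, orientation): joint-space move of the TCP to a pose.
- move_linear(position, orientation=None, vel=150): straight line of the TCP; orientation=None keeps the orientation; vel is the mean speed in mm/s.
- move_j(angles): joint-space move.
- set_gripper(opening): opening from 0.0 (shut) to 1.0 (fully open); the grip force is fixed at half the most; returns when the fingers have stopped.
- pause(seconds).
- ik(position, orientation): joint angles nearest the present ones, or None.
- get_obs(): the state.
- capture(name): name is "scene" or "top" or "wrist"; returns a dict with "pixels" (384x512x3 uint8, red, green, blue), "mtx" (3x3 intrinsics, pixels), "k1" (the pictures are not rectified: a ray, as slopes to the right and down, at radius r is drawn at 1 + k1 r^2 times it, then the intrinsics apply), "rvec" (rotation vector, rad) and "tvec" (3), from world to camera coordinates, as OpenCV has them; the wrist camera has in their place "mount" (4x4, takes a point from camera to tool coordinates, whose origin is the TCP and whose axes are the flange's). Camera axes: x right, y down, z forward; pixel columns grow to the right and rows downward; lengths in mm; the calibration is good to about 2 mm. A picture is of the moment at which its call begins: read the wrist's pose just before it. There is no depth.
A pose or a line that the arm cannot do raises IKError and nothing moves.
- close_job(): hands the job in, once; it reports no verdict.
Trained networks look in a picture, given as the dict that the camera call returned (one of the last four; its "shot" number tells which), for a name from the list of things; names that differ only in an ending like _2 or _b are one class to them, and where a whole thing is asked for, a point or a joint stands for the part that bears it (a point fixed in the world has none). Each returns a list of dicts, best first, with "conf" (0 to 1); they miss things now and then, are a little off and sometimes report something else, mostly with a low value. They report only what shows in the picture. A call takes as long as a camera call.
- outline_of(picture, label): "mask" (384x512 bool, what is visible of it) and "centre" ([column, row] in pixels, amid what is visible of it).
- place_of(picture, label): "centre" ([column, row] in pixels: a listed point, or the origin of a listed thing).
The state is a dict: "t": time; "qpos": joint angles; "qvel": joint speeds; "joint_torque": joint torques, N m; "tcp_pos": TCP position; "tcp_rot": TCP orientation; "force": force on the tool from outside, world axes, zero at the start; "wrist_torque": the same for the moment, N m; "width": opening from 0.0 (shut) to 1.0 (fully open).
Only numpy, scipy, OpenCV 4.12 (cv2) and the standard library are available. Lean on these libraries where they do the work, as an engineer would, in place of code of your own. Each camera call takes 0.05 s, during which the arm holds its last target. There are 200 camera calls.

### The job

Hang the tool bracket with the blue grip on the grey slotted rack: put its two rear tabs through the two slots, then push it straight down until it is fully home and the brass catch has sprung out over its back plate, and let go. Leave the yellow-grip bracket, the grease tin and the tape roll where they are.

Things in the scene. Friction and masses are not known exactly. Their poses are not given: they have to be found in the camera images.
- blue_bracket: Dark steel tool bracket with BLUE grip block, 0.18 kg, standing on the bench in the attitude in which it hangs. Origin: underside, mid-width, at the rear face of the back plate; x rearward (as the tabs point), y across, z up. Ledge x -80 to 0, y -48 to 48, 5 mm thick, front lip 12 mm high. Back plate x -4 to 0, full width, 58 mm high.
- blue_grip (a point): Middle of the blue grip block at a good height to pinch: bracket x -40, y 0, z 58 mm; axes as the bracket. Block 14 mm thick (y -7 to 7), x -67 to -13, z 5 to 74, free on both sides down to the ledge.
- blue_tabs (a point): Midway between the feet of the two rear tabs: bracket x 10, y 0, z 22.5 mm; axes as the bracket. Tabs at y -32 and +32, 8 mm wide: neck z 36 to 46 runs 14 mm rearward from the plate, then a lip down to z 22.5. Gap from plate to lip 6 mm at the neck, 8 mm at the foot.
- yellow_bracket: Spare bracket of the same shape, size and axes but with a YELLOW grip block; a bystander, stays on the bench.
- rack: Grey sheet-steel slotted rack, fixed to the bench. Origin at bench height under the middle of the upright's front face; x rearward (brackets hang on the -x side), y across, z up. Upright x 0 to 4 mm, 132 mm wide, top z 130, flanges to the rear; base plate 6 mm thick, 150 wide, x -30 to 100. Two slots at y -32 and +32, each 24 mm wide, z 76 to 118.
- rack_home (a point): Where a fully seated bracket's origin lies (within a few mm): rack x 0, y 0, z 40 mm, axes as the rack; the necks then rest on the slots' lower edges. To enter the slots the bracket's origin must be 15 to 30 mm above this point (best 22), heading as the rack; go rearward until the back plate meets the face, then down.
- rack_catch (a joint): Brass spring roller mid-upright at z 105 mm, 16 mm wide, standing 7 mm out of the face. 0 = out, up to 0.007 m pressed in. The back plate presses it in (up to 4.5 N) as the tabs enter, and its drag can hold the bracket up; pushed fully down (2 to 10 N; it then hangs tipped forward about 3 degrees), it springs out over the plate's top edge.
- grease_tin: Round grease tin with blue lid, 54 mm diameter, 24 mm high; origin under its centre; bystander.
- tape_roll: Roll of tan tape lying flat, 104 mm diameter, 25 mm high; origin under its centre; bystander.

How it is judged (in metres and radians):
On the way:
1. the blue bracket's tabs are through the slots, still above their lower edges (x of blue_bracket in the frame of rack between -0.008 and 0.006 m and y of blue_bracket in the frame of rack between -0.02 and 0.02 m and z of blue_bracket in the frame of rack_home between 0.009 and 0.04 m), for 0.05 s.
At the end, for the whole second after the job is handed in: The blue bracket hangs on the rack, at rest and released: its origin within 6 mm of rack_home in height, 15 mm sideways and about 8 mm of the face, within 10 degrees of upright and of the rack's heading, and the brass catch is out (under 2.5 mm pressed), over the back plate (z of blue_bracket in the frame of rack_home between -0.006 and 0.006 m and y of blue_bracket in the frame of rack_home between -0.015 and 0.015 m and x of blue_bracket in the frame of rack_home between -0.008 and 0.006 m and angle between blue_bracket's own z axis and vertical below 0.175 rad and angle between the y axis of blue_bracket and the y axis of rack, either way round below 0.175 rad and value of joint rack_catch below 0.0025 m and linear speed of blue_bracket below 0.02 m/s and angular speed of blue_bracket below 0.2 rad/s); the robot touches nothing.
It fails at once if the yellow bracket is moved more than 30 mm (distance of yellow_bracket from where it was at the start of the episode above 0.03 m).
It fails at once if the grease tin is moved more than 30 mm (distance of grease_tin from where it was at the start of the episode above 0.03 m).
It fails at once if the tape roll is moved more than 30 mm (distance of tape_roll from where it was at the start of the episode above 0.03 m).
It also fails if it takes over 35 s, if anything falls off the work surface, if the arm or the gripper's body presses on something with over 40 N, if the wrist force passes 120 N, or if a joint passes its speed limit or range.

## Working session

There is one attempt and no reset: what is moved stays moved. The work goes in short steps, each a Python script; the robot and the scene stay as the last script left them, time stands still between calls to the robot, and variables do not carry over. Pictures are saved under pics/ and viewed, about 8 in all and at most 12, crops included, and the job is handed in when it is done.

```bash
mkdir -p pics; cat > h.py <<'E'
import numpy as np, cv2
from bench import *
def save(p,n): cv2.imwrite('pics/'+n+'.png',p['pixels'][:,:,::-1])
E
python3 - <<'E'
from h import *
P={n:capture(n) for n in('scene','top')}
cv2.imwrite('pics/a.png',np.hstack([cv2.resize(P[n]['pixels'],(400,300)) for n in P])[:,:,::-1])
for n in P:
    p=P[n]; save(p,n); print(n,p['k1'],p['rvec'],p['tvec'],np.array(p['mtx']).tolist())
    for l in('blue_bracket','blue_grip','blue_tabs','rack','rack_home','rack_catch','yellow_bracket','grease_tin','tape_roll'):
        try: print(l,[(np.round(d['centre'],1).tolist(),round(d['conf'],2)) for d in place_of(p,l)])
        except Exception as e: print(l,e)
print(get_obs())
E
```

```text
scene -0.14588571997512617 [ 1.97920424 -1.0294431   0.51917721] [-357.53756767  366.11149114  927.07641436] [[457.88860075564236, 0.0, 258.5891042452497], [0.0, 457.88860075564236, 190.76978596030438], [0.0, 0.0, 1.0]]
blue_bracket [([157.0, 209.7], 0.9)]
blue_grip []
blue_tabs [([161.0, 202.7], 0.84)]
rack [([253.1, 218.5], 0.86)]
rack_home [([256.2, 206.1], 0.65)]
rack_catch it knows: blue_bracket, blue_grip, blue_tabs, grease_tin, rack, rack_home, tape_roll, yellow_bracket
yellow_bracket [([300.3, 269.7], 0.6)]
grease_tin [([218.4, 183.4], 0.65)]
tape_roll [([352.2, 234.1], 0.92), ([301.9, 269.1], 0.39)]
top -0.1558263332615552 [ 2.15461781 -2.20220946  0.09101521] [   1.40665606  591.46195603 1155.30659396] [[446.5111625421312, 0.0, 265.71606714090797], [0.0, 446.5111625421312, 186.73434193141884], [0.0, 0.0, 1.0]]
blue_bracket [([162.5, 234.8], 0.75), ([340.5, 221.5], 0.33)]
blue_grip [([166.3, 248.5], 0.79)]
blue_tabs [([160.4, 234.4], 0.97)]
rack [([258.5, 183.8], 0.67)]
rack_home [([162.0, 237.0], 0.72), ([260.5, 176.0], 0.64)]
rack_catch it knows: blue_bracket, blue_grip, blue_tabs, grease_tin, rack, rack_home, tape_roll, yellow_bracket
yellow_bracket [([341.1, 219.5], 0.65)]
grease_tin []
tape_roll [([354.0, 142.4], 0.71)]
{'t': 0.9, 'qpos': array([-76.66265551,  22.82318812,   2.58551721,  88.04273752,
        -1.06927481,  69.15095303,  -2.90411769]), 'qvel': array([-0.03501394, -0.10162207, -0.11963689, -0.00451386,  0.01297772,
        0.10088893,  0.04520257]), 'joint_torque': array([ 1.84286455e-04, -4.75002408e+01,  1.36287980e+00, -2.54528582e+01,
        1.13895815e-02,  1.00125675e-03, -2.11976646e-05]), 'tcp_pos': array([211.72551867, 614.56519893, 231.37030565]), 'tcp_rot': array([1.79992525e+02, 2.92728960e-03, 1.60994733e+02]), 'force': array([-0.53849907,  0.16512331, -0.08789449]), 'wrist_torque': array([-0.00924415, -0.0161901 ,  0.00884299]), 'width': 0.9996160212588074}
```

View pics/scene.png

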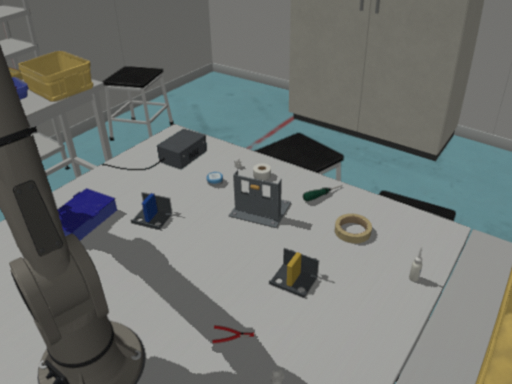

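View pics/top.png

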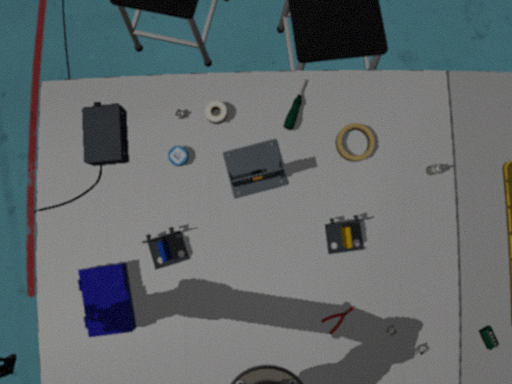

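The scene view shows the blue bracket at about (152,212), the rack at (258,198) and the yellow bracket at (294,270). The top view shows them at (168,248), (257,170) and (345,236). Next I'll fit box models to the outlines from both cameras.

```bash
cat >> h.py <<'E'
from scipy.optimize import minimize
from scipy.spatial.transform import Rotation as R
def box(x0,x1,y0,y1,z0,z1): return np.array([[x,y,z] for x in(x0,x1) for y in(y0,y1) for z in(z0,z1)],float)
BR=[box(-80,0,-48,48,0,5),box(-80,-77,-48,48,0,12),box(-4,0,-48,48,0,58),box(-67,-13,-7,7,5,74)]
for s in(-32,32): BR+=[box(0,14,s-4,s+4,36,46),box(8,14,s-4,s+4,22.5,46)]
RK=[box(-30,100,-75,75,0,6),box(0,4,-66,66,0,130)]
def ext(p,obs=None):
    if 'mount' in p:
        T=np.eye(4);T[:3,:3]=R.from_euler('xyz',obs['tcp_rot'],degrees=True).as_matrix();T[:3,3]=obs['tcp_pos']
        C=np.linalg.inv(T@np.array(p['mount'])); return cv2.Rodrigues(C[:3,:3])[0],C[:3,3]
    return np.array(p['rvec'],float),np.array(p['tvec'],float)
def proj(pts,v): return cv2.projectPoints(np.asarray(pts,float).reshape(-1,1,3),v['r'],v['t'],v['K'],np.array([v['k1'],0,0,0]))[0][:,0]
def world(q,pts):
    c,s=np.cos(q[2]),np.sin(q[2]); return np.asarray(pts)@np.array([[c,s,0],[-s,c,0],[0,0,1]])+[q[0],q[1],q[3] if len(q)>3 else 0]
def view(p,label=None,obs=None):
    r,t=ext(p,obs); v=dict(r=r,t=t,K=np.array(p['mtx'],float),k1=p['k1'])
    if label:
        o=outline_of(p,label); v['conf']=[round(d['conf'],2) for d in o]; v['mask']=o[0]['mask'] if o else None
    return v
S=4
def render(q,model,v):
    m=np.zeros((384*S,512*S),np.uint8)
    for b in model:
        u=proj(world(q,b),v); u=(u+.5)*S-.5
        cv2.fillConvexPoly(m,cv2.convexHull(np.round(u*16).astype(np.int32)),255,shift=4)
    return cv2.resize(m,(512,384),interpolation=cv2.INTER_AREA)/255.
def fit(q0,model,views):
    def cost(q):
        return sum(np.minimum(0,0)+1-np.minimum(a,v['mask']).sum()/np.maximum(a,v['mask']).sum() for v in views for a in[render(q,model,v)])/len(views)
    best=None
    for dy in(0,.25,-.25):
        x0=np.array(q0,float);x0[2]+=dy
        sim=np.vstack([x0]+[x0+d for d in([12,0,0],[0,12,0],[0,0,.15])])
        r=minimize(cost,x0,method='Nelder-Mead',options=dict(initial_simplex=sim,xatol=.02,fatol=1e-5,maxiter=150))
        if best is None or r.fun<best.fun: best=r
    return best
def ray(u,v,z):
    n=cv2.undistortPoints(np.array([[u]],float),v['K'],np.array([v['k1'],0,0,0]))[0,0]
    M=cv2.Rodrigues(v['r'])[0]; d=M.T@[n[0],n[1],1]; c=-M.T@v['t']; return c+d*(z-c[2])/d[2]
E
python3 - <<'E'
from h import *
P={n:capture(n) for n in('scene','top')}
w=capture('wrist'); print(np.round(w['mount'],3).tolist(),w['mtx'],w['k1'])
for l,model,u,u2 in(('blue_bracket',BR,(168,248),(163,235)),('rack',RK,(255,165),(257,180)),('yellow_bracket',BR,(345,236),(345,220))):
    V=[view(P[n],l) for n in P]; a=ray(u,V[1],10);
    print(l,[(v['conf'],None if v['mask'] is None else v['mask'].sum()) for v in V],a)
    y0=np.radians(15 if l!='yellow_bracket' else 0)
    for W in(V,V[:1],V[1:]):
        r=fit([a[0],a[1],y0],model,W); print(np.round(r.x[:2],1),np.degrees(r.x[2]).round(2),round(r.fun,3))
v=view(P['top']); print('tin',ray((178,155),v,24),'tape',ray((355,142),v,12))
E
```

```text
[[0.001, -0.95, -0.313, 79.389], [1.0, 0.001, -0.0, 0.851], [0.0, -0.313, 0.95, -143.094], [0.0, 0.0, 0.0, 1.0]] [[296.34835019   0.         257.22122265]
 [  0.         296.34835019 194.33504395]
 [  0.           0.           1.        ]] -0.03774985910245402
blue_bracket [([0.75], np.int64(1084)), ([0.89], np.int64(1076))] [433.92951365 253.32326361  10.        ]
[468.6 266.6] 16.58 0.097
[469.8 263.4] 15.86 0.066
[468.1 267. ] 16.29 0.108
rack [([0.8], np.int64(2125)), ([], None)] [651.84217572  15.99924701  10.        ]Traceback (most recent call last):
  File "<stdin>", line 9, in <module>
  File "h.py", line 37, in fit
    r=minimize(cost,x0,method='Nelder-Mead',options=dict(initial_simplex=sim,xatol=.02,fatol=1e-5,maxiter=150))
    res = _minimize_neldermead(fun, x0, args, callback, bounds=bounds,
                               **options)
    fsim[k] = func(sim[k])
              ~~~~^^^^^^^^
    fx = function(np.copy(x), *(wrapper_args + args))
  File "h.py", line 32, in cost
    return sum(np.minimum(0,0)+1-np.minimum(a,v['mask']).sum()/np.maximum(a,v['mask']).sum() for v in views for a in[render(q,model,v)])/len(views)
           ~~~^^^^^^^^^^^^^^^^^^^^^^^^^^^^^^^^^^^^^^^^^^^^^^^^^^^^^^^^^^^^^^^^^^^^^^^^^^^^^^^^^^^^^^^^^^^^^^^^^^^^^^^^^^^^^^^^^^^^^^^^^^
  File "h.py", line 32, in <genexpr>
    return sum(np.minimum(0,0)+1-np.minimum(a,v['mask']).sum()/np.maximum(a,v['mask']).sum() for v in views for a in[render(q,model,v)])/len(views)
                                 ~~~~~~~~~~^^^^^^^^^^^^^
TypeError: '<=' not supported between instances of 'float' and 'NoneType'
```

```bash
cat > m.py <<'E'
from h import *
import pickle
def look(q,label,model,z,back,name):
    yaw=np.degrees(q[2])+180; d=np.array([np.cos(q[2]),np.sin(q[2])])
    goto([*(np.array(q[:2])-back*d),z],[180,0,yaw]); pause(.2)
    o=get_obs(); p=capture('wrist'); save(p,name); return view(p,label,o)
E
python3 - <<'E'
from m import *
P={n:capture(n) for n in('scene','top')}
V=view(P['scene'],'rack'); r=fit([615,15,np.radians(15)],RK,[V]); print('rack scene',np.round(r.x,3),r.fun)
q=r.x
vb=look([468,266,np.radians(16.3)],'blue_bracket',BR,200,80,'wb')
f=fit([468,266,np.radians(16.3)],BR,[vb]); print('blue wrist',np.round(f.x,3),f.fun,vb['conf'])
vr=look(q,'rack',RK,250,60,'wr'); print(vr['conf'])
fr=fit(q,RK,[vr]); print('rack wrist',np.round(fr.x,3),fr.fun)
V2=view(capture('wrist'))
pickle.dump((vb,vr,f.x,fr.x),open('v.pkl','wb'))
im=[]
for n,v,x,m in(('wb',vb,f.x,BR),('wr',vr,fr.x,RK)):
    i=cv2.imread(f'pics/{n}.png')
    for b in m: cv2.polylines(i,[cv2.convexHull(np.round(proj(world(x,b),v)).astype(np.int32))],1,(0,255,0),1)
    cv2.imwrite(f'pics/{n}o.png',i)
print(get_obs()['t'])
E
```

```text
rack scene [6.12464e+02 8.00600e+00 2.67000e-01] 0.1454690997343614
blue wrist [4.69434e+02 2.68530e+02 2.81000e-01] 0.05979955456570163 [0.61]
[0.59]
rack wrist [6.12591e+02 1.02010e+01 2.37000e-01] 0.05298921394957257Traceback (most recent call last):
  File "<stdin>", line 9, in <module>
  File "h.py", line 19, in view
    r,t=ext(p,obs); v=dict(r=r,t=t,K=np.array(p['mtx'],float),k1=p['k1'])
        ~~~^^^^^^^
  File "h.py", line 12, in ext
    T=np.eye(4);T[:3,:3]=R.from_euler('xyz',obs['tcp_rot'],degrees=True).as_matrix();T[:3,3]=obs['tcp_pos']
                                            ~~~^^^^^^^^^^^
TypeError: 'NoneType' object is not subscriptable
```

```bash
python3 - <<'E'
from m import *
o=get_obs(); p=capture('wrist'); v=view(p,'rack',o); print(o['t'],o['tcp_pos'])
f=fit([612.6,10.2,.237],RK,[v]); print(f.x,f.fun)
i=cv2.resize(p['pixels'],(768,576))[:,:,::-1].copy()
for b in RK+[box(0,0,s-12,s+12,76,118) for s in(-32,32)]: cv2.polylines(i,[cv2.convexHull(np.round(proj(world(f.x,b),v)*1.5).astype(np.int32))],1,(0,255,0),1)
cv2.imwrite('pics/wro.png',i)
E
```

```text
4.7417 [554.40512236  -7.06242839 249.92180868]
[6.12540339e+02 1.02824591e+01 2.34709899e-01] 0.05421039887572876
```

View pics/wro.png

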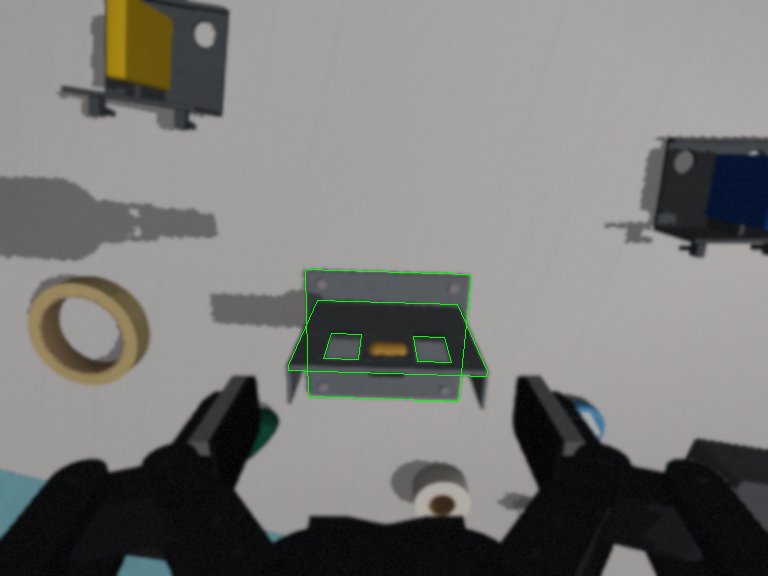

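The overlay fits the rack, and the slot outlines at (343,346) and (432,349) line up with the picture. Next is the grasp and lift, then a check of the bracket in the hand.

```bash
python3 - <<'E'
from m import *
q=[469.2,268.2,.2805]; yaw=np.degrees(q[2])+180
g=world(q,[[-40,0,39]])[0]
goto(g+[0,0,110],[180,0,yaw]); move_linear(g,vel=120); print(get_obs()['force'].round(1),get_obs()['tcp_pos'])
set_gripper(0.0); o=get_obs(); print(o['width'],o['force'].round(1),o['t'])
move_linear(g+[0,0,120]); o=get_obs(); print(o['width'],o['force'].round(1),o['t'],o['tcp_pos'],o['tcp_rot'])
p=capture('wrist'); v=view(p,'blue_bracket',o); z=o['tcp_pos'][2]-39
i=p['pixels'][:,:,::-1].copy()
for b in BR: cv2.polylines(i,[cv2.convexHull(np.round(proj(world([*q,z],b),v)).astype(np.int32))],1,(0,255,0),1)
cv2.imwrite('pics/g.png',i)
E
```

```text
[0.1 0.6 0.1] [431.42315081 257.36681212  39.61078803]
0.15443781422523872 [-0.1 -0.3  3.6] 7.7417
0.15402387732698894 [ 0.2 -0.4 -2.5] 8.6917 [429.92995905 256.60822048 157.98506664] [-1.79952331e+02 -1.18382133e-01 -1.63925952e+02]
```

View pics/g.png

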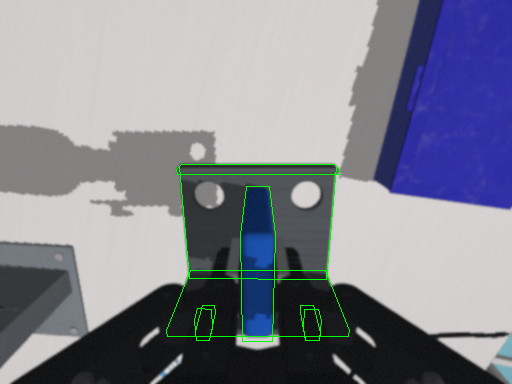

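The bracket is held squarely, and the predicted outline matches it in the picture. Now the insertion.

```bash
python3 - <<'E'
from m import *
k=[612.6,10.2,.235]; yaw=np.degrees(k[2])+180; c,s=np.cos(k[2]),np.sin(k[2])
T=lambda x,z: world(k,[[x-40,0,z+39]])[0]
def rep(n):
    o=get_obs(); d=o['tcp_pos']-[k[0],k[1],0]; f=o['force']
    print(n,'rack xyz',np.round([d[0]*c+d[1]*s+40,-d[0]*s+d[1]*c,o['tcp_pos'][2]-39],1),'f',np.round([f[0]*c+f[1]*s,-f[0]*s+f[1]*c,f[2]],1),round(o['t'],2))
    return f[0]*c+f[1]*s
goto(T(-70,100),[180,0,yaw]); move_linear(T(-70,62)); rep('pre')
move_linear(T(-18,62),vel=80); rep('near')
for x in(-12,-8,-5,-3,-1.5,0,1.5):
    move_linear(T(x,62),vel=30); f=rep(x)
    if f<-9: break
o=get_obs(); p=capture('wrist'); save(p,'ins'); p=capture('scene'); save(p,'ins2')
cv2.imwrite('pics/i.png',np.hstack([cv2.imread('pics/ins.png')[150:384,100:420],cv2.resize(cv2.imread('pics/ins2.png')[150:250,190:327],(320,234))]))
E
```

```text
pre rack xyz [-69.9   1.2  61.8] f [-0.6  0.9 -1.1] 10.28
near rack xyz [-18.6  -0.1  61.8] f [ 0.4 -0.2 -2.2] 11.08
-12 rack xyz [-11.9   0.1  62.1] f [-0.1 -0.9 -1.8] 11.43
-8 rack xyz [-7.9 -0.  62. ] f [-0.1  0.  -1.9] 11.72
-5 rack xyz [-5.6 -0.1 61.8] f [-2.6  0.1 -0.4] 11.97
-3 rack xyz [-3.6 -0.1 61.8] f [-3.   0.5 -2.8] 12.22
-1.5 rack xyz [-2.1 -0.1 61.8] f [-4.5  0.4 -1.5] 12.47
0 rack xyz [-0.6 -0.  61.8] f [-5.3  0.2 -1.3] 12.72
1.5 rack xyz [-0.7 -0.  61.7] f [-8.1  0.2  0.9] 12.97
```

View pics/i.png

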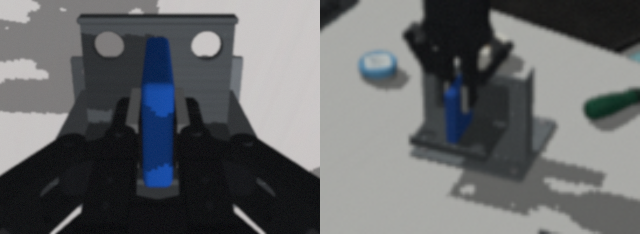

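The plate met the face at x≈-0.6: the force rose by the catch's spring load and then further on contact. The bracket sits centred in front of the rack with its tabs in. Now I'll push it down.

```bash
python3 - <<'E'
from m import *
k=[612.6,10.2,.235]; c,s=np.cos(k[2]),np.sin(k[2])
T=lambda x,z: world(k,[[x-40,0,z+39]])[0]
def rep(n):
    o=get_obs(); d=o['tcp_pos']-[k[0],k[1],0]; f=o['force']
    print(n,np.round([d[0]*c+d[1]*s+40,-d[0]*s+d[1]*c,o['tcp_pos'][2]-39],1),'f',np.round([f[0]*c+f[1]*s,-f[0]*s+f[1]*c,f[2]],1),'tq',o['wrist_torque'].round(2),round(o['t'],2))
    return f[2]
for z in(56,50,46,44,43,42,41,40,39,38,37,36,35):
    move_linear(T(0.3,z),vel=40); f=rep(z)
    if f>16: break
p=capture('scene'); save(p,'d2'); p=capture('wrist'); save(p,'d')
cv2.imwrite('pics/dd.png',np.hstack([cv2.imread('pics/d.png')[150:384,100:420],cv2.resize(cv2.imread('pics/d2.png')[150:250,190:327],(320,234))]))
E
```

```text
56 [-0.6 -0.2 55.5] f [-4.9 -0.3 -3.8] tq [-0.47  1.13 -0.1 ] 13.37
50 [-0.6 -0.2 49.5] f [-5.7 -1.1 -3.7] tq [-0.42  1.04 -0.05] 13.67
46 [-0.6 -0.2 45.1] f [-4.5 -1.3 -6.8] tq [-0.57  0.92 -0.05] 13.92
44 [-0.6 -0.  43.5] f [-5.3 -1.9 -4.5] tq [-0.48  1.15 -0.02] 14.17
43 [-0.6 -0.  42.6] f [-6.2 -0.5 -4.1] tq [-0.46  1.22 -0.12] 14.42
42 [-0.6  0.1 41.7] f [-5.7 -0.5 -3.4] tq [-0.44  1.22 -0.12] 14.67
41 [-0.6  0.1 41. ] f [-5.7 -1.1 -0.4] tq [-0.38  1.3  -0.11] 14.92
40 [-0.6  0.1 40.3] f [-7.7 -0.1  0.2] tq [-0.41  1.5  -0.06] 15.17
39 [-0.6  0.1 40.1] f [-9.5  0.1  6.1] tq [-0.34  1.87 -0.06] 15.42
38 [-0.6  0.1 40.1] f [-12.3   1.8  12.8] tq [-0.33  2.34 -0.04] 15.67
37 [-0.6  0.1 40. ] f [-14.6   2.3  19.6] tq [-0.33  2.76 -0.03] 15.92
```

View pics/dd.png

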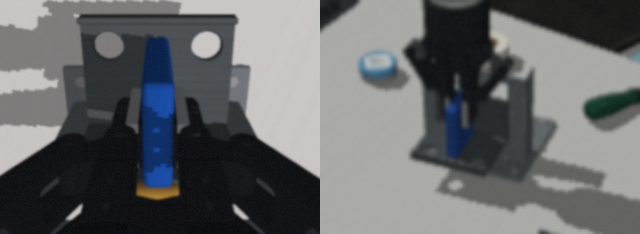

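At 40.1 mm it hit a hard stop, the load reached about 20 N, and the brass roller now shows behind the grip's top at (158,190). Next I'll release, retract and look.

```bash
python3 - <<'E'
from m import *
k=[612.6,10.2,.235]
T=lambda x,z: world(k,[[x-40,0,z+39]])[0]
move_linear(T(0,39),vel=40); set_gripper(0.6); pause(.2)
move_linear(T(0,170),vel=120); yaw=np.degrees(k[2])+180
goto(T(-45,150),[180,0,yaw]); pause(.3); o=get_obs(); print(o['force'].round(1),o['t'])
p=capture('wrist'); v=view(p,'blue_bracket',o); save(p,'e'); i=cv2.resize(p['pixels'],(768,576))[:,:,::-1].copy()
t=R.from_euler('y',-3,degrees=True).as_matrix()
for b in BR[:4]: cv2.polylines(i,[cv2.convexHull(np.round(proj(world([*k,40],b@t.T),v)*1.5).astype(np.int32))],1,(0,255,0),1)
cv2.imwrite('pics/eo.png',i)
E
```

```text
[0.1 0.7 0.2] 18.775
```

View pics/eo.png

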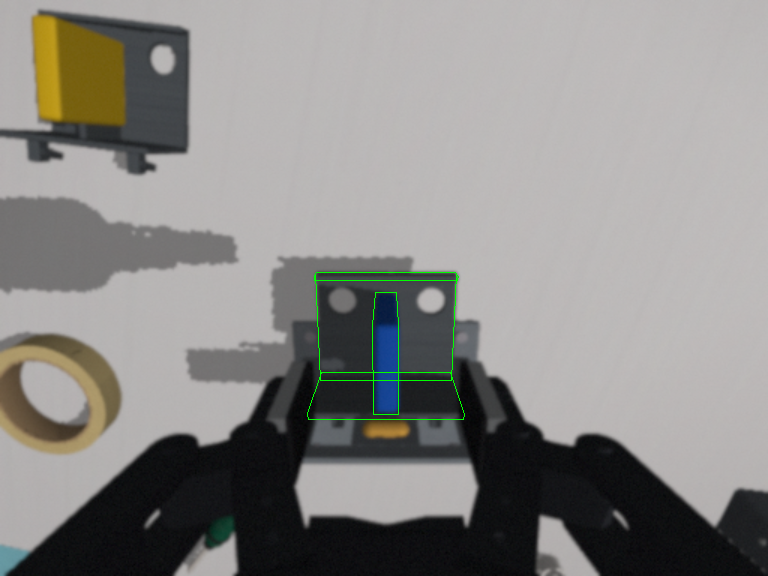

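The outline predicted for home with a 3° tip matches the hanging bracket, and the brass roller shows at (386,429) past the plate's top edge. One numeric check of how far the catch stands out and whether anything moves, then I'll hand in.

```bash
python3 - <<'E'
from m import *
k=[612.6,10.2,.235]
o=get_obs(); p=capture('wrist'); v=view(p,None,o); im=p['pixels'].astype(int)
m=(im[:,:,0]>im[:,:,2]+50)&(im[:,:,0]>110); m[:270]=0; m[300:]=0; m[:,:235]=0;m[:,280:]=0
r,c=np.where(m); print('brass rows',r.min(),r.max(),'cols',c.min(),c.max(),'n',m.sum())
for d in(0,.0045,.007): 
    u=proj(world(k,box(-7+d*1000,0,-8,8,101.5,108.5)),v); print(d,u.min(0).round(1),u.max(0).round(1))
a=cv2.imread('pics/e.png')[:,:,::-1].astype(int); print('diff',np.abs(a-im)[170:300,200:320].mean())
for n in('scene','top'):
    q=capture(n); w=view(q,'blue_bracket')
    if w['mask'] is not None: print(n,w['conf'],[np.round(place_of(q,'blue_bracket')[0]['centre'],1),proj(world(k,[[0,0,40]]),w).round(1)])
print(get_obs()['t'])
E
```

```text
brass rows 283 291 cols 244 272 n 240
0 [248.  278.6] [266.1 289.9]
0.0045 [248.1 282.9] [266.  289.9]
0.007 [248.1 285.2] [266.  289.9]
diff 2.618119658119658
scene [0.63] [array([253.4, 202.4]), array([[254.7, 204.6]])]Traceback (most recent call last):
  File "<stdin>", line 11, in <module>
IndexError: list index out of range
```

```bash
python3 - <<'E'
from m import *
k=[612.6,10.2,.235]
o=get_obs(); p=capture('wrist'); v=view(p,None,o)
q=world(k,box(-7,0,-8,8,101.5,108.5)); 
a=cv2.imread('pics/wr.png'); b=p['pixels'][:,:,::-1].copy()
A=cv2.resize(a[205:265,215:305],(400,267),interpolation=cv2.INTER_CUBIC); B=cv2.resize(b[250:310,212:302],(400,267),interpolation=cv2.INTER_CUBIC)
cv2.imwrite('pics/c.png',np.hstack([A,B]))
V=None
for n,im in(('free',a),('now',b)):
    im=im.astype(int); m=(im[:,:,2]>im[:,:,0]+50)&(im[:,:,2]>90)
    r,c=np.where(m[200:310,235:285]); print(n,r.min()+200,r.max()+200,c.min()+235,c.max()+235)
from types import SimpleNamespace as N
o2=dict(tcp_pos=[554.405,-7.062,249.922],tcp_rot=[180,0,np.degrees(.2367)+180])
v2=view(p,None,dict(tcp_pos=np.array(o2['tcp_pos']),tcp_rot=np.array(o2['tcp_rot'])))
for n,w in(('free',v2),('now',v)):
    for x in(-7,-3,0): print(n,x,proj(world(k,[[x,0,z] for z in(98,105,112)]),w).round(1).tolist())
E
```

```text
free 229 236 246 269
now 282 292 243 272
free -7 [[259.9, 225.5], [260.0, 228.2], [260.1, 231.0]]
free -3 [[259.9, 228.9], [260.0, 231.6], [260.0, 234.5]]
free 0 [[259.9, 231.4], [260.0, 234.2], [260.0, 237.1]]
now -7 [[257.0, 277.1], [257.0, 281.6], [257.0, 286.3]]
now -3 [[257.0, 280.8], [257.0, 285.3], [257.0, 290.1]]
now 0 [[257.0, 283.6], [257.0, 288.2], [257.0, 293.0]]
```

View pics/c.png

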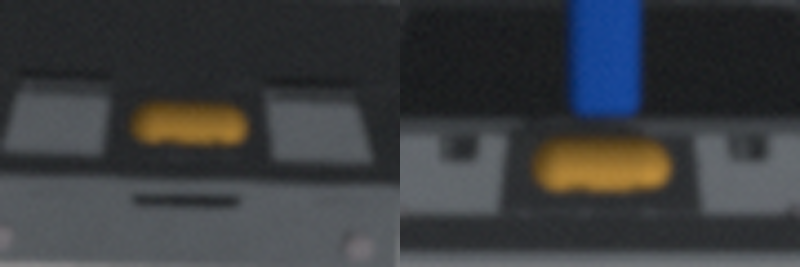

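The free roller's front edge was at row 229 against 228.2 predicted for fully out. Now it is at 282 against 281.6, so the catch is fully out. Handing in.

```bash
python3 -c "
from bench import *
print(get_obs()['t'],get_obs()['force']); print(close_job())"
```

```text
19.275 [-0.40830718 -0.19850699 -0.41638584]
the job is handed in; nothing more can be done
None
```

The blue bracket is hanging on the rack with its tabs through the slots and the brass catch out over its back plate. I let go of it, backed the arm off, and handed the job in at 19.3 s on the robot's clock. No verdict was reported.

**How it went:** I found the bracket and rack by fitting box models to the wrist-camera outlines, then gripped the block. The tabs went in 22 mm above home until the plate met the face. Pushing down, the bracket stopped hard at 40.1 mm (home is 40 mm) with about 20 N on it.

**Last checks:**
- **Seating:** in the wrist picture, the hanging bracket matches the outline predicted for home with a 3° forward tip.
- **Catch:** the roller's front edge is at image row 282, against 281.6 predicted for fully out. Before the bracket was hung it was at 229 against 228.2.
- **Robot clear:** the tool force is near zero and the gripper is well clear.
- **Bystanders:** the arm's path stayed away from the yellow bracket, tin and tape roll. I did not measure their positions again at the end.

**Checks that disagreed or failed:**
- My first catch check, using a guessed roller shape, was ambiguous (4.5 mm pressed would also have fitted). I settled it by comparing with the earlier picture of the free roller.
- The final scene-camera cross-check put the bracket origin within about 2.5 pixels of prediction.
- The same check from the top camera failed, because the network did not find the bracket's origin there.

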